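Seat and zero a pot pallet, then load it

TASK

Set up the pot pallet: lift the red transit block off the grey dock and stand it upright on the table clear of the dock, then lower the aluminium pallet plate onto the dock's three balls, its orange-striped end over the dock's orange stripe, and press it down past the two spring catches until it sits fully home. Next, with the plate still empty, turn the dial gauge's bezel until the middle of its red zero mark lies under the needle. Then stand every flux pot that is there upright on the plate, each centred on a round black pad of its own, leaving the plate home, the gauge at zero and the other things on the table alone.

Things in the scene. Friction and masses are not known exactly. Their poses are not given: they have to be found in the camera images.
- dock: fixed grey dock; slab 300 (x) x 170 (y) x 12 mm, origin under its centre on the table, x toward its orange-striped end, z up. Three polished 16 mm balls, centres 26 mm up, at (x,y) = (-78,76), (-78,-76), (78,0) mm. Two spring catches at x = +-117, y = 0, in housings 26 mm wide, out to x = +-150, 58 mm high. Dial gauge at y = 152, foot 70 mm wide, out to y = 185
- dock_seat (a point): where the plate's origin lies when home: on the dock's axis, 25.3 mm up; axes as the dock's. The catches are polished 14 mm noses, 50 mm up, yielding outward along x (7 to 11 N each). The lowered plate meets them about 18 mm above home, needs a push of 12 to 20 N, and from about 8 mm above home they pull it down onto the balls
- plate: loose aluminium plate 230 x 184 mm, 0.42 kg; origin at its centre at the level of its lowest edges, z up, x toward its orange-striped end. Deck top 20 mm above the origin, lips 6 mm higher along the edges. Black grip block in the middle, 14 (x) x 60 (y) mm, from 20 to 58 mm above the origin. V grooves beneath, 24 mm wide at the mouth, fit the balls only with plate x along dock x
- pad0 (a point): centre of a round black pad, 56 mm across, on the upper face of the plate's deck, at plate (x,y) = (-60,60) mm; any pot may take any pad
- pad1 (a point): centre of a round black pad, 56 mm across, on the upper face of the plate's deck, at plate (x,y) = (-60,0) mm; any pot may take any pad
- pad2 (a point): centre of a round black pad, 56 mm across, on the upper face of the plate's deck, at plate (x,y) = (-60,-60) mm; any pot may take any pad
- pad3 (a point): centre of a round black pad, 56 mm across, on the upper face of the plate's deck, at plate (x,y) = (60,0) mm; any pot may take any pad
- transit_block: loose red block 40 (x) x 110 (y) x 40 (z) mm, 0.15 kg, with a black band; origin at the centre of its underside. At the start it stands on the dock's base slab (12 mm above the table) between the balls and blocks the plate. When choosing where to stand it, mind the black fume hose that hangs over the right rear of the table (from 0.22 m up, beyond x = 0.6 m and right of y = -0.25 m)
- bezel (a joint): angle of the gauge's black knurled bezel and white dial face, rad, counter-clockwise positive from above, range -1.6 to 2.6; at 0 its red zero mark points along dock x. 56 mm across, from 32 to 54 mm above the table; stiff (0.03 N m), stays where it is left
- needle (a joint): angle of the gauge's needle, same axis, sense and zero direction as the bezel; about 0 with no plate, about 0.93 with the plate home, which presses the gauge's spring plunger (1 N, at dock (0,72) mm, top 43 mm up). The gauge reads zero when needle and bezel angles are equal
- gauge_centre (a point): on the turning axis of bezel and needle, half way up the bezel, 43 mm above the table
- needle_tip (a point): the tip end of the black needle, 23 mm from its axis, just above the dial face; x axis points outward along the needle
- zero_mark (a point): the middle of the red zero mark on the dial face (17.5 mm from the axis); x axis points outward from the bezel's axis
- pot_a: plain pale grey, nearly white flux pot with push lid, 48 mm across, 39 mm high, 0.11 kg, straight-sided, axis z up, origin at the centre of the underside; it may be absent
- pot_b: flux pot like pot_a, 48 mm across, 39 mm high, 0.11 kg, straight-sided, axis z up, origin at the centre of the underside; it may be absent
- pot_c: flux pot like pot_a, 48 mm across, 39 mm high, 0.11 kg, straight-sided, axis z up, origin at the centre of the underside; it may be absent
- pot_d: flux pot like pot_a, 48 mm across, 39 mm high, 0.11 kg, straight-sided, axis z up, origin at the centre of the underside; it may be absent
- driver_flat: orange-handled screwdriver, 166 mm long along its y, bystander, to be left where it is
- tip_tinner: small pale tin, 37 mm across, 17 mm high, bystander, to be left where it is
- wick_reel: flat yellowish reel, 46 mm across, 11 mm high, bystander, to be left where it is
- polyimide_tape: amber tape roll, 100 mm across, 12 mm high, lying flat, bystander, to be left where it is
Not all that is in view belongs to the job. What is shaped like the pot_b but purple or turquoise is not meant.

How it is judged (in metres and radians):
On the way, in this order (a step that is already met when the one before it is completed fails the run):
1. the transit block stands on the table clear of the dock ((x of transit_block in the frame of dock above 0.17 m or x of transit_block in the frame of dock below -0.17 m or y of transit_block in the frame of dock below -0.105 m or y of transit_block in the frame of dock above 0.205 m or (y of transit_block in the frame of dock above 0.105 m and (x of transit_block in the frame of dock above 0.055 m or x of transit_block in the frame of dock below -0.055 m))) and height (world z) of transit_block below 0.006 m and angle between transit_block's own z axis and vertical below 0.06 rad and contact force between transit_block and dock below 0.05 N and linear speed of transit_block below 0.02 m/s), for 0.2 s.
2. the plate sits home on the three balls (distance between plate and dock_seat below 0.004 m and angle between plate's own z axis and vertical below 0.03 rad and angle between the x axis of plate and the x axis of dock, either way round below 0.04 rad), for 0.2 s.
3. the gauge reads zero with the plate home and still empty (all of step 2 and angle between the x axis of needle_tip and the x axis of zero_mark, either way round below 0.15 rad and height (world z) of each of pot_a, pot_b, pot_c, pot_d below 0.04 m), for 0.2 s.
At the end, for the whole second after the job is handed in: Block upright on the table, outside the dock's outline and not touching it; plate within 4 mm of home, level to 0.03 and aligned to 0.04 rad; needle within 0.15 rad of zero mark; each pot upright on the deck within 12 mm of a pad's centre; all at rest (all of step 1 and all of step 2 and angle between the x axis of needle_tip and the x axis of zero_mark, either way round below 0.15 rad and (horizontal distance between pot_a and pad0 below 0.012 m or horizontal distance between pot_a and pad1 below 0.012 m or horizontal distance between pot_a and pad2 below 0.012 m or horizontal distance between pot_a and pad3 below 0.012 m) and z of pot_a in the frame of plate between 0.016 and 0.026 m and angle between each of pot_a, pot_b, pot_c, pot_d's own z axis and vertical below 0.1 rad and linear speed of each of pot_a, pot_b, pot_c, pot_d, plate below 0.02 m/s and (horizontal distance between pot_b and pad0 below 0.012 m or horizontal distance between pot_b and pad1 below 0.012 m or horizontal distance between pot_b and pad2 below 0.012 m or horizontal distance between pot_b and pad3 below 0.012 m) and z of pot_b in the frame of plate between 0.016 and 0.026 m and (horizontal distance between pot_c and pad0 below 0.012 m or horizontal distance between pot_c and pad1 below 0.012 m or horizontal distance between pot_c and pad2 below 0.012 m or horizontal distance between pot_c and pad3 below 0.012 m) and z of pot_c in the frame of plate between 0.016 and 0.026 m and (horizontal distance between pot_d and pad0 below 0.012 m or horizontal distance between pot_d and pad1 below 0.012 m or horizontal distance between pot_d and pad2 below 0.012 m or horizontal distance between pot_d and pad3 below 0.012 m) and z of pot_d in the frame of plate between 0.016 and 0.026 m and velocity of joint bezel below 0.05 rad/s).
It fails at once if another thing on the table is pushed more than 4 cm from its place (distance of any of driver_flat, tip_tinner, wick_reel, polyimide_tape from where it was at the start of the episode above 0.04 m).
Of pot_a, pot_b, pot_c, pot_d only 3 to 4 are there at a start; the rules pass over those that are not, and their reading is None.
At some moment in a run one of pot_a, pot_b, pot_c, pot_d may be knocked a few centimetres aside while the robot is not near it.
It also fails if it takes over 200 s, if anything falls off the work surface, if the arm or the gripper's body presses on something with over 40 N, if the wrist force passes 120 N, or if a joint passes its speed limit or range.

ROBOT

A 6-joint arm with a two-finger parallel gripper is mounted at the origin on a cart in front of the work surface, level with it; the furniture and walls round the work are solid. World frame = base frame: x ahead of the robot, y to its left, z up, the work surface at z = 0. Lengths are in mm, angles in rad, forces in N, time in s.
With the tool pointing down it reaches from about 275 to 750 mm from the base axis. Payload 10.2 kg.
Tool frame: the origin (TCP) lies on the front face of the gripper's body, between the roots of the fingers; the fingertips stand 64 mm ahead of it and the grasp point (between the pads) lies ahead of it (tcp_to_grasp is the z of the grasp point in the tool frame, in mm); z points along the fingers, y is the line along which they close (so a half turn about z gives the same grasp; the last joint's range is limited). The gripper opens to 88 mm and grips with 3 to 60 N. Pads are 18 mm wide; open, the fingers measure 123 mm over their backs; the gripper's body (75 mm by 187 mm) begins 45 mm behind the grasp point.
Start: joints at [-1.455, 0.313, 1.498, -0, 1.331, -0.223], TCP at [174.474, -495.167, 302.72] pointing down, gripper open.
Joint ranges: [-2.94, 2.94], [-0.97, 2.17], [0.19, 2.56], [-1.23, 4.37], [0.02, 3.11], [-2.88, 2.88]. Speed limits (rad/s): [2.39, 2.39, 3.01, 3.14, 3.14, 3.14].

INTERFACE

Orientations are given as a unit quaternion [w, x, y, z].
In Python, from bench import * gives the robot as it stands.
- The arm moves only by the shell command python3 -m jog 'ROWS' [OPENING] [FORCE]. ROWS is JSON, a list of rows, each an object with "dp": the shift along the tool's x, y, z in mm, a list of three; "yaw": the turn about the tool's z in degrees. A call has 1 to 20 rows; each row is the pose to reach, as a shift and turn from the pose commanded when the call began, along the tool's axes at that moment; what a row does not reach only later rows make up. A row lasts 1/12 s, in which the tool goes at most 41.7 mm and 7.16 degrees, less where a joint would pass 70% of its speed; a pose out of reach is approached as far as the arm can. A call with a gripper value outside its range is refused whole. OPENING is the closure, from 0 (fully open) to 1 (shut), set as the call begins (- or left out, the last holds). The fingers move at their own pace and stop on an object; FORCE is the grip in N (left out, the last holds). Time passes only in rows, so rows that repeat a pose let the fingers close. It gives the time, the measured TCP pose, the force, the opening and the grip force at its end, in the units of the state.
- sense(): the state, without advancing time (a new reading comes with each control period).
- grab_frame(name): name is "scene" or "top" or "wrist"; returns a dict with "frame" (420x560x3 uint8, red, green, blue), "z_map" (420x560 float32, mm along the optical axis (not along the pixel's ray), 0 where there is no reading), "mtx" (3x3 intrinsics, pixels), "camera_from_world" (4x4, takes a point from world to camera coordinates); the wrist camera has in their place "T_tool_cam" (4x4, takes a point from camera to tool coordinates, whose origin is the TCP and whose axes are the flange's). Camera axes: x right, y down, z forward; pixel columns grow to the right and rows downward; lengths in mm; the calibration is good to about 2 mm. A picture is of the moment at which its call begins: read the wrist's pose just before it.
- finish_job(): hands the job in; it is judged then, once.
The state is a dict: "clock": time; "joints": joint angles; "qvel": joint speeds; "effort": joint torques, N m; "position": TCP position; "eef_rot": TCP orientation; "force": force on the tool from outside, world axes, zero at the start; "torque": the same for the moment, N m; "width": opening from 0.0 (shut) to 1.0 (fully open); "grip_force": force on a finger pad.
Only numpy, scipy, OpenCV 4.12 (cv2) and the standard library are available. Lean on these libraries where they do the work, as an engineer would, in place of code of your own. Each camera call takes 0.05 s, during which the arm holds its last target. There are 200 camera calls.

## Working session

There is one attempt and no reset: what is moved stays moved. The work goes in short steps, Python scripts to look and compute and a shell command to move; the robot and the scene stay as the last step left them, time stands still between calls to the robot, and variables do not carry over. Pictures are saved under pics/ and viewed, at most 14 in all, crops included, and the job is handed in when it is done.

```bash
ls; mkdir -p pics
cat > h.py <<'E'
from bench import *
import numpy as np, cv2
from scipy.spatial.transform import Rotation as R
def T_tool():
    s=sense(); q=s["eef_rot"]; T=np.eye(4); T[:3,:3]=R.from_quat([q[1],q[2],q[3],q[0]]).as_matrix(); T[:3,3]=s["position"]; return T
def grab(n):
    T=T_tool(); f=grab_frame(n)
    f["wc"]=T@np.array(f["T_tool_cam"]) if n=="wrist" else np.linalg.inv(np.array(f["camera_from_world"]))
    f["K"]=np.array(f["mtx"]); return f
def plane(f,u,v,z):
    d=f["wc"][:3,:3]@np.linalg.inv(f["K"])@np.array([u,v,1.]); o=f["wc"][:3,3]; return o+d*(z-o[2])/d[2]
def cloud(f):
    v,u=np.mgrid[0:420,0:560]; Z=f["z_map"].astype(float); K=f["K"]
    P=np.stack([(u-K[0,2])/K[0,0]*Z,(v-K[1,2])/K[1,1]*Z,Z],-1)
    W=P@f["wc"][:3,:3].T+f["wc"][:3,3]; W[Z==0]=np.nan; return W
def proj(f,p):
    c=np.linalg.inv(f["wc"])@np.append(p,1); w=f["K"]@c[:3]; return w[:2]/w[2]
def save(f,n,crop=None,s=1):
    im=f["frame"][...,::-1]
    if crop: x0,y0,x1,y1=crop; im=im[y0:y1,x0:x1]
    cv2.imwrite("pics/"+n,cv2.resize(im,None,fx=s,fy=s,interpolation=cv2.INTER_CUBIC))
E
python3 - <<'E'
from h import *
f=grab("top"); g=grab("scene")
save(f,"top.png",s=1.4); save(g,"scene.png",s=1.4)
print(f["wc"].round(2),f["K"],g["wc"].round(2)); s=sense(); print(s)
np.savez("top0.npz",frame=f["frame"],z=f["z_map"],wc=f["wc"],K=f["K"])
E
```

```text
pics
[[ 2.00000e-02 -9.80000e-01  2.00000e-01  2.14420e+02]
 [-1.00000e+00 -2.00000e-02  0.00000e+00 -5.97700e+01]
 [ 0.00000e+00 -2.00000e-01 -9.80000e-01  1.69446e+03]
 [ 0.00000e+00  0.00000e+00  0.00000e+00  1.00000e+00]] [[488.28189953   0.         285.67732119]
 [  0.         488.28189953 216.84831257]
 [  0.           0.           1.        ]] [[-8.1000e-01 -3.6000e-01  4.6000e-01 -6.0010e+01]
 [-5.8000e-01  5.1000e-01 -6.4000e-01  7.9230e+02]
 [-0.0000e+00 -7.8000e-01 -6.2000e-01  9.2487e+02]
 [ 0.0000e+00  0.0000e+00  0.0000e+00  1.0000e+00]]
{'clock': 0.1, 'joints': array([-1.45537965e+00,  3.13379046e-01,  1.49830637e+00, -1.34496553e-05,
        1.33098776e+00, -2.23440927e-01]), 'qvel': array([-3.17919661e-04, -7.77959914e-04, -2.31027666e-03, -5.57568394e-04,
       -7.81677989e-04,  9.03857918e-05]), 'effort': array([ 1.73887362e-03, -4.02811110e+01, -2.52641058e+01,  6.95186877e-02,
        3.42258671e-02, -5.58155762e-05]), 'position': array([ 174.46556134, -495.0236531 ,  302.24653974]), 'eef_rot': array([-5.39829147e-04,  9.85680829e-01,  1.68620912e-01,  2.26446438e-05]), 'force': array([ 0.25057339,  0.20829   , -1.15258852]), 'torque': array([-0.01071667,  0.02936961, -0.01185734]), 'grip_force': 0.0, 'width': 1.0015498458329368}
```

View pics/top.png

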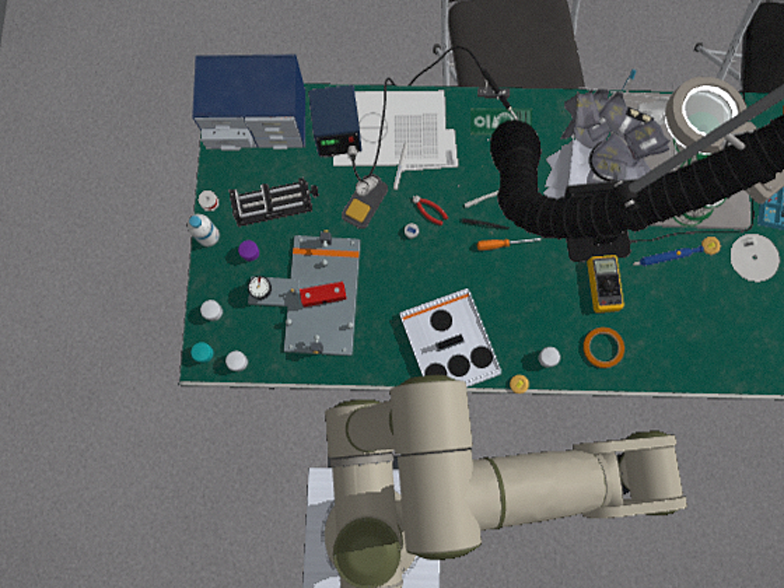

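View pics/scene.png

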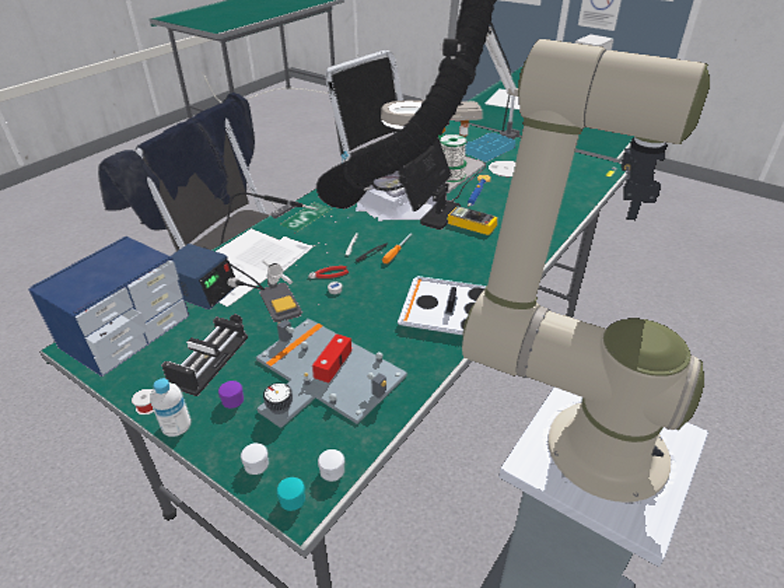

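The top view (shown at 1.4×) has the dock at about (322,295) with the red block on it and its striped end up, the gauge at (259,288), and the plate at (450,335). White pots are at (211,310), (236,360) and (549,356). The purple and turquoise pots don't count.

Run:
```python
from h import *
f=dict(np.load("top0.npz")); f["z_map"]=f["z"]; W=cloud(f); im=f["frame"]; hsv=cv2.cvtColor(im,cv2.COLOR_RGB2HSV).astype(int); H,S,V=hsv[...,0],hsv[...,1],hsv[...,2]
u0=lambda x0,y0,x1,y1:(slice(int(y0/1.4),int(y1/1.4)),slice(int(x0/1.4),int(x1/1.4)))
def comps(m,box,z,name,amin=8):
    M=np.zeros(m.shape,np.uint8); s=u0(*box); M[s]=m[s]
    cs,_=cv2.findContours(M,cv2.RETR_EXTERNAL,cv2.CHAIN_APPROX_NONE)
    for c in cs:
        if cv2.contourArea(c)<amin: continue
        P=np.array([plane(f,*p[0],z)[:2] for p in c],np.float32); r=cv2.minAreaRect(P)
        msk=np.zeros(m.shape,np.uint8); cv2.drawContours(msk,[c],-1,1,-1); zz=W[...,2][msk>0]
        print(name,"c",np.round(r[0],1),"size",np.round(r[1],1),"ang",round(r[2],1),"z",np.nanmedian(zz).round(1))
red=((H<6)|(H>174))&(S>150)&(V>100)
org=(H>6)&(H<18)&(S>150)&(V>120)
comps(red,(280,270,360,320),52,"block")
comps(org,(270,230,380,270),12,"dockstripe",4)
comps(org,(390,280,500,340),20,"platestripe",4)
blk=(V<45)
comps(blk,(400,300,510,380),20,"pads")
wh=(S<40)&(V>170)
for b in [(195,295,228,325),(222,345,252,375),(535,340,565,372)]: comps(wh,b,39,"pot")
comps(wh,(240,270,275,305),50,"gauge")
comps(wh,(390,280,510,390),26,"platewhite",100)
gr=(np.abs(W[...,2]-12)<6)
comps(gr,(275,225,370,365),12,"slab",100)
comps((S>120)&(H>20)&(H<32),(505,370,535,395),11,"yellow")
```

```text
block c [569.7 136.8] size [ 40.6 109.1] ang 11.1 z 52.5
dockstripe c [683.9 116.4] size [119.   14.1] ang 87.9 z 13.0
dockstripe c [686.8 204.5] size [37.4 12.7] ang 81.6 z 12.9
platestripe c [ 549.1 -143.5] size [  5.5 171.2] ang 21.6 z 21.9
pads c [ 392.2 -145.5] size [24.1 48.1] ang 1.3 z 21.6
pads c [ 403.  -201.3] size [48.3 46.7] ang 45.8 z 21.3
pads c [ 424.2 -258.9] size [48.7 48.3] ang 0.1 z 21.4
pads c [ 460.2 -179.5] size [14.8 63.2] ang 23.2 z 55.4
pads c [ 514.5 -158. ] size [46.  48.9] ang 1.3 z 21.8
pot c [526. 411.] size [38.7 45.8] ang 1.3 z 38.3
pot c [400.4 341.3] size [42.5 42.6] ang 35.9 z 38.4
pot c [ 429.  -423.6] size [42.6 39.5] ang 45.0 z 38.7
gauge c [584.7 295.2] size [42.5 45.3] ang 1.3 z 55.7
platewhite c [ 448.9 -180.2] size [213.5 179.8] ang 23.7 z 21.5
slab c [577.3 156.5] size [216.8 348. ] ang 88.3 z 13.3
yellow c [ 362.6 -351.9] size [11.9 19.8] ang 45.3 z 9.3
```

```bash
python3 -m jog '[{"dp":[0,0,0],"yaw":0}]' 0
```

```text
clock: 0.18
position: [174.5, -495.1, 302.4]
eef_rot: [-0.0, 0.986, 0.169, 0.0]
force: [0.7, 0.3, 0.2]
width: 1.0
grip_force: 0.0
```

```bash
cat >> h.py <<'E'
def go(x,y,z,psi=None,base=None):
    """dp,yaw for TCP to world x,y,z with tool-x heading psi deg"""
    T=T_tool(); dp=T[:3,:3].T@(np.array([x,y,z])-T[:3,3]); h=np.degrees(np.arctan2(T[1,0],T[0,0]))
    yaw=0 if psi is None else -((psi-h+180)%360-180)
    print("dp",dp.round(1),"yaw",round(yaw,2),"heading",round(h,2)); return dp,yaw
E
python3 - <<'E'
from h import *
print(sense().keys()); f=grab("wrist"); print(np.array(f["T_tool_cam"]).round(3),f["K"])
import bench; print([n for n in dir(bench) if not n.startswith('_')]); print(getattr(bench,'tcp_to_grasp',None))
go(540,140,300,101)
E
```

```text
dict_keys(['clock', 'joints', 'qvel', 'effort', 'position', 'eef_rot', 'force', 'torque', 'grip_force', 'width'])
[[ 1.0000e-03 -9.6400e-01 -2.6400e-01  6.8237e+01]
 [ 1.0000e+00  0.0000e+00  1.0000e-03 -1.0370e+00]
 [-0.0000e+00 -2.6400e-01  9.6400e-01 -8.2341e+01]
 [ 0.0000e+00  0.0000e+00  0.0000e+00  1.0000e+00]] [[338.73419836   0.         281.01591875]
 [  0.         338.73419836 212.37860845]
 [  0.           0.           1.        ]]
['IKError', 'finish_job', 'grab_frame', 'sense', 'tcp_to_grasp']
45.3
dp [ 555.8 -477.5    2.8] yaw -81.59 heading 19.41
```

```bash
python3 -m jog '[{"dp":[556,-477,3],"yaw":-81.6},{"dp":[556,-477,3],"yaw":-81.6},{"dp":[556,-477,3],"yaw":-81.6},{"dp":[556,-477,3],"yaw":-81.6},{"dp":[556,-477,3],"yaw":-81.6},{"dp":[556,-477,3],"yaw":-81.6},{"dp":[556,-477,3],"yaw":-81.6},{"dp":[556,-477,3],"yaw":-81.6},{"dp":[556,-477,3],"yaw":-81.6},{"dp":[556,-477,3],"yaw":-81.6},{"dp":[556,-477,3],"yaw":-81.6},{"dp":[556,-477,3],"yaw":-81.6},{"dp":[556,-477,3],"yaw":-81.6},{"dp":[556,-477,3],"yaw":-81.6},{"dp":[556,-477,3],"yaw":-81.6},{"dp":[556,-477,3],"yaw":-81.6},{"dp":[556,-477,3],"yaw":-81.6},{"dp":[556,-477,3],"yaw":-81.6},{"dp":[556,-477,3],"yaw":-81.6},{"dp":[556,-477,3],"yaw":-81.6}]'
python3 - <<'E'
from h import *
go(540,140,300,101); f=grab("wrist"); save(f,"w1.png",s=1.4)
np.savez("w1.npz",frame=f["frame"],z=f["z_map"],wc=f["wc"],K=f["K"])
W=cloud(f); hsv=cv2.cvtColor(f["frame"],cv2.COLOR_RGB2HSV).astype(int); H,S,V=hsv[...,0],hsv[...,1],hsv[...,2]
for n,m,z in [("red",((H<6)|(H>174))&(S>150)&(V>100),52),("org",(H>6)&(H<18)&(S>150)&(V>120),12)]:
    cs,_=cv2.findContours(m.astype(np.uint8),cv2.RETR_EXTERNAL,cv2.CHAIN_APPROX_NONE)
    for c in cs:
        if cv2.contourArea(c)<60: continue
        r=cv2.minAreaRect(np.array([plane(f,*p[0],z)[:2] for p in c],np.float32)); print(n,np.round(r[0],1),np.round(r[1],1),round(r[2],1))
E
```

```text
clock: 1.9
position: [540.3, 140.2, 299.1]
eef_rot: [-0.0, 0.635, 0.772, -0.0]
force: [-0.7, -0.3, 0.2]
width: 0.998
grip_force: 0.0
dp [-0.2 -0.4 -0.9] yaw 0.12 heading 101.12
red [570.5 141.3] [ 39.4 110.1] 12.0
org [ 530.9 -101.6] [ 6.1 66.3] 21.7
org [685.5 155.2] [138.   15.3] 87.9
```

View pics/w1.png

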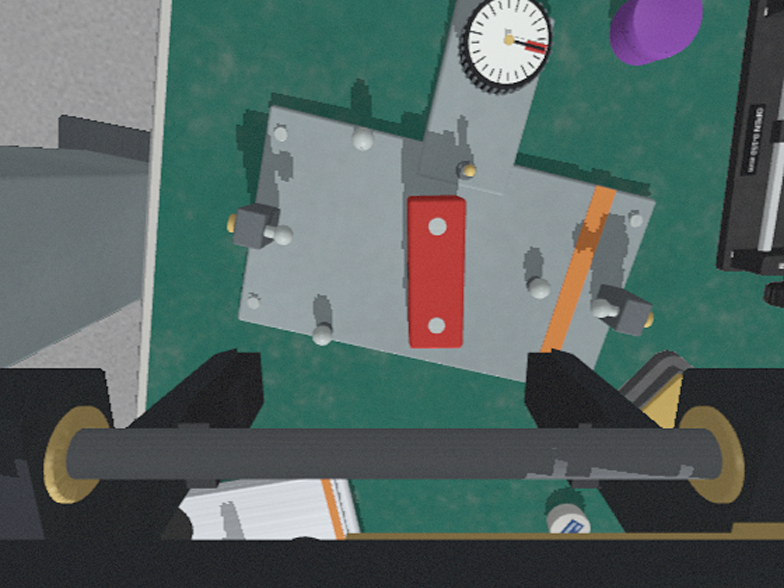

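The wrist view (1.4×) shows the balls at (363,139), (322,334) and (539,288), the gauge at (508,41), and the block upright on the slab.

Run:
```python
from h import *
f=dict(np.load("w1.npz")); 
g=cv2.cvtColor(f["frame"],cv2.COLOR_RGB2GRAY)
W=[]
px=[(363,139),(322,334),(539,288)]
for p in px:
    c=np.array(p)/1.4; x,y=c.round().astype(int); patch=g[y-11:y+12,x-11:x+12]; m=(patch>170).astype(np.uint8)
    n,l,st,ce=cv2.connectedComponentsWithStats(m); i=l[11,11] or 1+np.argmax(st[1:,4]); c2=ce[i]+[x-11,y-11]; print(c,c2,st[i])
    W.append(plane(f,*c2,26)[:2])
gz=plane(f,508/1.4,41/1.4,50)[:2]; W.append(gz); W=np.array(W)
M=np.array([(-78,76),(-78,-76),(78,0),(0,152.)])
for n in (3,4):
    a=M[:n]-M[:n].mean(0); b=W[:n]-W[:n].mean(0); th=np.arctan2((a[:,0]*b[:,1]-a[:,1]*b[:,0]).sum(),(a*b).sum()); Rm=np.array([[np.cos(th),-np.sin(th)],[np.sin(th),np.cos(th)]])
    t=W[:n].mean(0)-Rm@M[:n].mean(0); print("yaw",np.degrees(th),"t",t,"res",(W[:n]-(M[:n]@Rm.T+t)).round(1).tolist())
print(W, gz)
go(570.5,139.5,80,102)
```

```text
[259.28571429  99.28571429] [258.87272727 101.50909091] [  5   8  13  12 110]
[230.         238.57142857] [229.76785714 242.80357143] [ 5 12 13  7 56]
[385.         205.71428571] [386.05970149 209.2238806 ] [ 6 11 12  8 67]
yaw -2.0584949481976516 t [577.87533962 140.61566568] res [[-0.6, 1.1], [-0.6, -1.0], [1.2, -0.1]]
yaw -1.9001497715764895 t [577.93814218 141.8159721 ] res [[-0.5, 0.1], [-0.8, -1.9], [1.1, -1.5], [0.2, 3.4]]
[[502.02327617 220.44678947]
 [496.64497305  66.5059627 ]
 [657.00810491 137.69598817]
 [583.15908872 297.1178754 ]] [583.15908872 297.1178754 ]
dp [ -5.6  30.1 219.3] yaw -0.96 heading 101.04
```

```bash
python3 -m jog '[{"dp":[-5.6,30,150],"yaw":-1},{"dp":[-5.6,30,150],"yaw":-1},{"dp":[-5.6,30,150],"yaw":-1},{"dp":[-5.6,30,150],"yaw":-1},{"dp":[-5.6,30,190],"yaw":-1},{"dp":[-5.6,30,215],"yaw":-1},{"dp":[-5.6,30,215],"yaw":-1},{"dp":[-5.6,30,215],"yaw":-1}]' 0
python3 -m jog '[{"dp":[0,0,0],"yaw":0},{"dp":[0,0,0],"yaw":0},{"dp":[0,0,0],"yaw":0},{"dp":[0,0,0],"yaw":0},{"dp":[0,0,0],"yaw":0},{"dp":[0,0,0],"yaw":0},{"dp":[0,0,0],"yaw":0},{"dp":[0,0,0],"yaw":0}]' 1 20
python3 -c "
from h import *
go(590,-22,180,92)"
```

```text
clock: 2.62
position: [570.6, 138.6, 85.0]
eef_rot: [-0.001, 0.63, 0.777, -0.0]
force: [-0.2, 0.6, 0.8]
width: 0.998
grip_force: 0.0
clock: 3.28
position: [570.9, 139.8, 84.8]
eef_rot: [0.0, 0.629, 0.777, 0.0]
force: [-0.9, -0.7, 1.6]
width: 0.456
grip_force: 20.0
dp [-162.2  -15.   -95.2] yaw 10.02 heading 102.02
```

```bash
python3 -m jog '[{"dp":[0,0,-40],"yaw":0},{"dp":[0,0,-80],"yaw":0},{"dp":[-30,0,-80],"yaw":4},{"dp":[-70,-10,-80],"yaw":10},{"dp":[-110,-15,-80],"yaw":10},{"dp":[-150,-15,-80],"yaw":10},{"dp":[-162,-15,-80],"yaw":10},{"dp":[-162,-15,-80],"yaw":10},{"dp":[-162,-15,-50],"yaw":10},{"dp":[-162,-15,-20],"yaw":10},{"dp":[-162,-15,0],"yaw":10},{"dp":[-162,-15,6],"yaw":10},{"dp":[-162,-15,9],"yaw":10},{"dp":[-162,-15,11],"yaw":10},{"dp":[-162,-15,11],"yaw":10}]'
python3 -m jog '[{"dp":[0,0,0.5],"yaw":0},{"dp":[0,0,0.5],"yaw":0},{"dp":[0,0,0.5],"yaw":0},{"dp":[0,0,0.5],"yaw":0},{"dp":[0,0,0.5],"yaw":0}]' 0
python3 -m jog '[{"dp":[0,0,-40],"yaw":0},{"dp":[0,0,-80],"yaw":0},{"dp":[0,0,-100],"yaw":0}]'
python3 -c "
from h import *
go(440,-180,280,22+90)"
```

```text
clock: 4.53
position: [590.4, -21.5, 74.7]
eef_rot: [0.001, 0.694, 0.72, 0.0]
force: [0.1, -0.1, -1.5]
width: 0.45
grip_force: 20.0
clock: 4.95
position: [590.0, -21.9, 73.5]
eef_rot: [0.0, 0.695, 0.719, 0.0]
force: [-0.1, 0.4, 0.2]
width: 0.804
grip_force: 0.0
clock: 5.2
position: [590.9, -22.0, 177.6]
eef_rot: [0.002, 0.695, 0.719, 0.001]
force: [0.2, 0.7, 0.6]
width: 0.994
grip_force: 0.0
dp [-152.7 -155.8 -103. ] yaw -19.99 heading 92.01
```

```bash
python3 -m jog '[{"dp":[-20,-20,-80],"yaw":-7},{"dp":[-60,-60,-103],"yaw":-14},{"dp":[-100,-100,-103],"yaw":-20},{"dp":[-130,-130,-103],"yaw":-20},{"dp":[-153,-156,-103],"yaw":-20},{"dp":[-153,-156,-103],"yaw":-20},{"dp":[-153,-156,-103],"yaw":-20},{"dp":[-153,-156,-103],"yaw":-20}]'
python3 - <<'E'
from h import *
f=grab("wrist"); save(f,"w2.png",s=1.4)
np.savez("w2.npz",frame=f["frame"],z=f["z_map"],wc=f["wc"],K=f["K"])
W=cloud(f); hsv=cv2.cvtColor(f["frame"],cv2.COLOR_RGB2HSV).astype(int); H,S,V=hsv[...,0],hsv[...,1],hsv[...,2]
go(459,-180,200,111.2)
for n,m,z in [("red",((H<6)|(H>174))&(S>150)&(V>100),40),("org",(H>6)&(H<18)&(S>150)&(V>120),20),("blk",V<45,20),("blk58",V<50,58)]:
    cs,_=cv2.findContours(m.astype(np.uint8),cv2.RETR_EXTERNAL,cv2.CHAIN_APPROX_NONE)
    for c in cs:
        if not 150<cv2.contourArea(c)<9000: continue
        r=cv2.minAreaRect(np.array([plane(f,*p[0],z)[:2] for p in c],np.float32)); print(n,np.round(r[0],1),np.round(r[1],1),round(r[2],1),(c.mean((0,1))*1.4).round())
E
```

```text
clock: 5.87
position: [438.1, -181.9, 277.0]
eef_rot: [0.001, 0.561, 0.828, -0.0]
force: [-0.1, 0.3, 0.1]
width: 0.999
grip_force: 0.0
dp [-6.7 18.7 76.6] yaw 0.67 heading 111.87
red [582.2 -24.1] [ 54.4 112. ] 2.1 [695. 124.]
org [ 545.1 -130.4] [  6.9 151.2] 21.7 [557. 247.]
blk [ 722.9 -240.8] [149.7 160. ] 34.1 [713. 459.]
blk [ 623.  -214.4] [111.4  67.2] 21.8 [582. 399.]
blk [ 328.1 -332.5] [111.4  67.2] 21.8 [205. 399.]
blk [ 405.6 -195.8] [46.1 54.4] 54.0 [345. 257.]
blk [ 462.8 -181.3] [16.3 68.3] 21.8 [424. 275.]
blk58 [ 688.2 -227. ] [132.9 142.1] 34.1 [712. 459.]
blk58 [ 599.5 -203.6] [98.9 59.7] 21.8 [582. 398.]
blk58 [ 337.7 -308.4] [99.2 59.7] 21.8 [206. 399.]
blk58 [ 424.1 -239.6] [47.5 47.2] 67.0 [341. 345.]
blk58 [ 503.5 -150.4] [47.5 47.2] 21.8 [504. 268.]
blk58 [ 404.1 -190.2] [47.3 47.2] 21.8 [339. 268.]
blk58 [ 457.3 -174.2] [14.5 60.8] 22.5 [424. 275.]
blk58 [ 384.7 -140.2] [47.9 47.6] 84.3 [337. 183.]
```

View pics/w2.png

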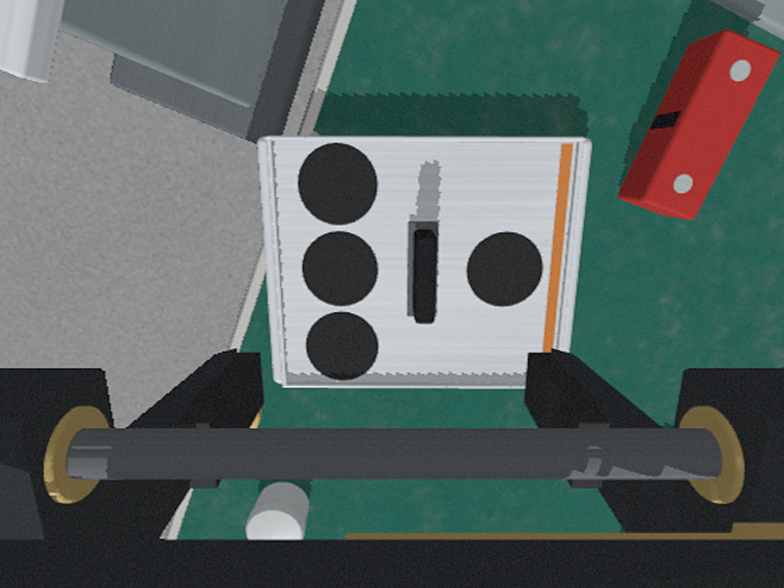

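The plate is upright with its grip block at (424,275) and its stripe at +x. The red block stands upright at (700,124). Next I grasp the plate.

```bash
python3 -c "
from h import *
go(458,-177,89,111.8)"
```

```text
dp [ -3.5  18.8 187.6] yaw 0.07 heading 111.87
```

```bash
python3 -m jog '[{"dp":[-3.5,19,40],"yaw":0},{"dp":[-3.5,19,80],"yaw":0},{"dp":[-3.5,19,120],"yaw":0},{"dp":[-3.5,19,150],"yaw":0},{"dp":[-3.5,19,175],"yaw":0},{"dp":[-3.5,19,189],"yaw":0},{"dp":[-3.5,19,189],"yaw":0},{"dp":[-3.5,19,189],"yaw":0}]' 0
python3 -m jog '[{"dp":[0,0,0],"yaw":0},{"dp":[0,0,0],"yaw":0},{"dp":[0,0,0],"yaw":0},{"dp":[0,0,0],"yaw":0},{"dp":[0,0,0],"yaw":0},{"dp":[0,0,0],"yaw":0},{"dp":[0,0,0],"yaw":0},{"dp":[0,0,0],"yaw":0},{"dp":[0,0,0],"yaw":0},{"dp":[0,0,0],"yaw":0}]' 1 50
python3 -c "
from h import *
go(577.9,141,220,88)"
```

```text
clock: 6.58
position: [459.1, -174.9, 86.2]
eef_rot: [-0.001, 0.558, 0.83, 0.0]
force: [0.6, 0.7, 0.3]
width: 1.001
grip_force: 0.0
clock: 7.42
position: [458.3, -176.4, 87.2]
eef_rot: [0.0, 0.559, 0.829, 0.0]
force: [0.3, 0.4, -0.5]
width: 0.266
grip_force: 0.0
dp [ 249.4  229.8 -132.8] yaw 24.01 heading 112.01
```

```bash
python3 -m jog '[{"dp":[0,0,0],"yaw":0},{"dp":[0,0,0],"yaw":0},{"dp":[0,0,0],"yaw":0},{"dp":[0,0,0],"yaw":0},{"dp":[0,0,0],"yaw":0}]'
python3 -m jog '[{"dp":[0,0,-15],"yaw":0},{"dp":[0,0,-40],"yaw":0},{"dp":[0,0,-70],"yaw":0},{"dp":[0,0,-100],"yaw":0},{"dp":[0,0,-110],"yaw":0},{"dp":[0,0,-110],"yaw":0},{"dp":[0,0,-110],"yaw":0}]'
python3 -c "
from h import *
go(577.9,141,200,88)"
```

```text
clock: 7.83
position: [458.3, -176.4, 87.2]
eef_rot: [0.0, 0.559, 0.829, 0.0]
force: [-1.1, 0.6, -0.1]
width: 0.157
grip_force: 50.0
clock: 8.42
position: [457.8, -176.1, 195.9]
eef_rot: [-0.001, 0.559, 0.829, -0.0]
force: [-0.9, 0.5, -4.7]
width: 0.155
grip_force: 50.0
dp [249.  230.1  -4. ] yaw 24.01 heading 112.01
```

```bash
python3 -m jog '[{"dp":[20,18,-3],"yaw":2},{"dp":[45,42,-3],"yaw":4},{"dp":[70,65,-3],"yaw":7},{"dp":[95,88,-3],"yaw":10},{"dp":[120,111,-3],"yaw":12},{"dp":[145,134,-3],"yaw":15},{"dp":[170,157,-3],"yaw":18},{"dp":[195,180,-3],"yaw":20},{"dp":[220,203,-3],"yaw":22},{"dp":[240,222,-3],"yaw":24},{"dp":[249,230,-3],"yaw":24},{"dp":[249,230,-3],"yaw":24},{"dp":[249,230,-3],"yaw":24},{"dp":[249,230,-3],"yaw":24}]'
python3 - <<'E'
from h import *
f=grab("wrist"); g=grab("top"); np.savez("w3.npz",frame=f["frame"],z=f["z_map"],wc=f["wc"],K=f["K"])
cv2.imwrite("pics/w3.png",np.hstack([cv2.resize(f["frame"],(480,360)),cv2.resize(g["frame"][140:280,120:300],(320,250),interpolation=cv2.INTER_CUBIC)[:250].copy() if 0 else cv2.copyMakeBorder(cv2.resize(g["frame"][140:280,120:300],(320,250)),0,110,0,0,0)])[...,::-1])
hsv=cv2.cvtColor(f["frame"],cv2.COLOR_RGB2HSV).astype(int); H,S,V=hsv[...,0],hsv[...,1],hsv[...,2]
z0=sense()["position"][2]-87
for n,m,z in [("org",(H>6)&(H<18)&(S>150)&(V>120),z0+20),("blk",V<45,z0+20),("blk58",V<50,z0+58)]:
    cs,_=cv2.findContours(m.astype(np.uint8),cv2.RETR_EXTERNAL,cv2.CHAIN_APPROX_NONE)
    for c in cs:
        if not 100<cv2.contourArea(c)<9000: continue
        r=cv2.minAreaRect(np.array([plane(f,*p[0],z)[:2] for p in c],np.float32)); print(n,np.round(r[0],1),np.round(r[1],1),round(r[2],1),c.mean((0,1)).round())
go(577.9,141,200,88)
E
```

```text
clock: 9.58
position: [577.7, 139.6, 199.0]
eef_rot: [-0.001, 0.719, 0.695, -0.001]
force: [0.0, -0.2, -4.7]
width: 0.153
grip_force: 50.0
org [674.1  84. ] [23.2  3.9] 87.9 [472. 360.]
org [675.4 170.1] [105.7   7.7] 87.9 [498. 187.]
blk [570.9  89.4] [20.   7.7] 86.3 [271. 357.]
blk [695.2 206.9] [ 3.2 26.9] 13.4 [556. 112.]
blk [524.9 209.1] [36.6 54.9] 58.7 [148. 125.]
blk [687.7 236.8] [ 3.3 26.7] 14.4 [549.  33.]
blk [581.  248.8] [ 8.4 26. ] 88.0 [280.  12.]
blk58 [574.8 119.6] [15.3  8.4] 87.3 [277. 358.]
blk58 [526.3 173. ] [27.5  8.1] 24.6 [131. 229.]
blk58 [537.8 208.6] [29.2 41. ] 68.6 [138. 131.]
blk58 [665.7 208.3] [ 2.4 22.1] 10.3 [556. 109.]
blk58 [660.4 229.5] [ 2.6 19.9] 13.9 [550.  33.]
blk58 [580.9 238.5] [ 6.2 19.4] 88.0 [280.  12.]
dp [ 1.5 -0.1 -0.2] yaw -0.06 heading 87.94
```

View pics/w3.png

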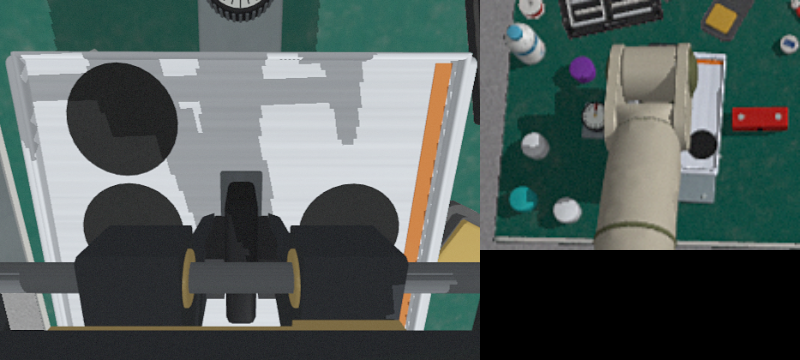

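Run:
```python
from h import *
f=dict(np.load("w3.npz")); T=T_tool(); z0=T[2,3]-87
m=(cv2.cvtColor(f["frame"],cv2.COLOR_RGB2GRAY)<75).astype(np.uint8)
m[:60]=0;m[220:]=0;m[:,230:]=0
cs,_=cv2.findContours(m,cv2.RETR_EXTERNAL,cv2.CHAIN_APPROX_NONE)
for c in cs:
    if cv2.contourArea(c)<3000: continue
    P=np.array([plane(f,*p[0],z0+20)[:2] for p in c],np.float32); print(cv2.minEnclosingCircle(P), cv2.fitEllipse(P), cv2.boundingRect(c))
c,s=np.cos(np.radians(-2)),np.sin(np.radians(-2)); Rm=np.array([[c,-s],[s,c]])
for u,v,x,y,z in [(143,139.4,-60,60,20),(11.7,67.7,-115,92,26),(557,64,115,92,26)]:
    p=plane(f,u,v,z0+z)[:2]; print(p.round(1),"origin",(p-Rm@[x,y]).round(1))
W=cloud(f); print(W[139,143],z0+20)
# redo dock balls by ellipse centre
f=dict(np.load("w1.npz"))
for p,b in [((363,139),(-78,76)),((322,334),(-78,-76)),((539,288),(78,0))]:
    q=plane(f,p[0]/1.4,p[1]/1.4,26)[:2]; print("ball",q.round(1),(q-Rm@b).round(1))
for p,b in [((272,94),(-150,85)),((239,320),(-150,-85)),((655,199),(150,85))]:
    q=plane(f,p[0]/1.4,p[1]/1.4,12)[:2]; print("corner",q.round(1),(q-Rm@b).round(1))
```

```text
((520.1610717773438, 201.216064453125), 27.736787796020508) ((520.1696166992188, 201.25950622558594), (54.85193634033203, 54.976558685302734), 102.66169738769531) (78, 73, 129, 131)
[520.6 202.1] origin [578.5 140.1]
[475.5 231.5] origin [587.2 135.5]
[688.1 225.4] origin [570.  137.5]Traceback (most recent call last):
  File "<stdin>", line 12, in <module>
  File "h.py", line 13, in cloud
    v,u=np.mgrid[0:420,0:560]; Z=f["z_map"].astype(float); K=f["K"]
                                 ~^^^^^^^^^
KeyError: 'z_map'
```

Run:
```python
from h import *
c,s=np.cos(np.radians(-2)),np.sin(np.radians(-2)); Rm=np.array([[c,-s],[s,c]])
f=dict(np.load("w1.npz"))
im=f["frame"].astype(int); 
for p,b in [((363,139),(-78,76)),((322,334),(-78,-76)),((539,288),(78,0))]:
    q=plane(f,p[0]/1.4,p[1]/1.4,26)[:2]; print("ball",q.round(1),(q-Rm@b).round(1))
for p,b in [((272,94),(-150,85)),((239,320),(-150,-85)),((655,199),(150,85))]:
    q=plane(f,p[0]/1.4,p[1]/1.4,12)[:2]; print("corner",q.round(1),(q-Rm@b).round(1))
crop=np.hstack([cv2.resize(f["frame"][int(y/1.4)-16:int(y/1.4)+17,int(x/1.4)-16:int(x/1.4)+17],(264,264),interpolation=cv2.INTER_NEAREST) for x,y in [(363,139),(322,334),(539,288)]])
cv2.imwrite("pics/balls.png",crop[...,::-1])
```

```text
ball [502.1 222.6] [577.4 143.9]
ball [496.1  71.5] [576.7 144.7]
ball [654.8 141.3] [576.9 144. ]
corner [431.  240.9] [578.  150.7]
corner [426.3  65. ] [579.2 144.7]
corner [727.5 223.5] [574.7 143.8]
```

View pics/balls.png

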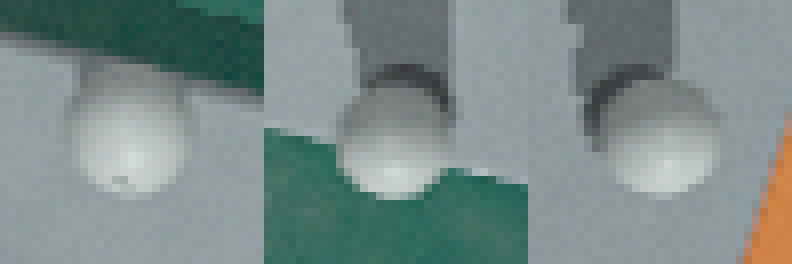

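```bash
python3 -m jog '[{"dp":[2,-0.5,20],"yaw":0},{"dp":[4,-1,40],"yaw":0},{"dp":[4,-1,60],"yaw":0},{"dp":[4,-1,62],"yaw":0},{"dp":[4,-1,62],"yaw":0},{"dp":[4,-1,62],"yaw":0},{"dp":[4,-1,62],"yaw":0},{"dp":[4,-1,62],"yaw":0}]'
python3 - <<'E'
from h import *
f=grab("wrist"); save(f,"w4.png",s=1.4); np.savez("w4.npz",frame=f["frame"],z=f["z_map"],wc=f["wc"],K=f["K"]); T=T_tool(); z0=T[2,3]-87
m=(cv2.cvtColor(f["frame"],cv2.COLOR_RGB2GRAY)<75).astype(np.uint8)
m[:60]=0;m[220:]=0;m[:,230:]=0
cs,_=cv2.findContours(m,cv2.RETR_EXTERNAL,cv2.CHAIN_APPROX_NONE)
c,s=np.cos(np.radians(-2)),np.sin(np.radians(-2)); Rm=np.array([[c,-s],[s,c]])
for c in cs:
    if cv2.contourArea(c)<3000: continue
    P=np.array([plane(f,*p[0],z0+20)[:2] for p in c],np.float32); e=cv2.fitEllipse(P); print(e, e[0]-Rm@[-60,60])
print(T[:3,3])
E
```

```text
clock: 10.35
position: [577.8, 144.6, 139.5]
eef_rot: [0.001, 0.719, 0.695, 0.001]
force: [0.7, 0.9, -5.1]
width: 0.158
grip_force: 50.0
((520.25927734375, 206.30181884765625), (55.13461685180664, 55.154911041259766), 78.2386474609375) [578.12875716 144.24439942]
[577.70901624 144.65094709 139.27757824]
```

View pics/w4.png

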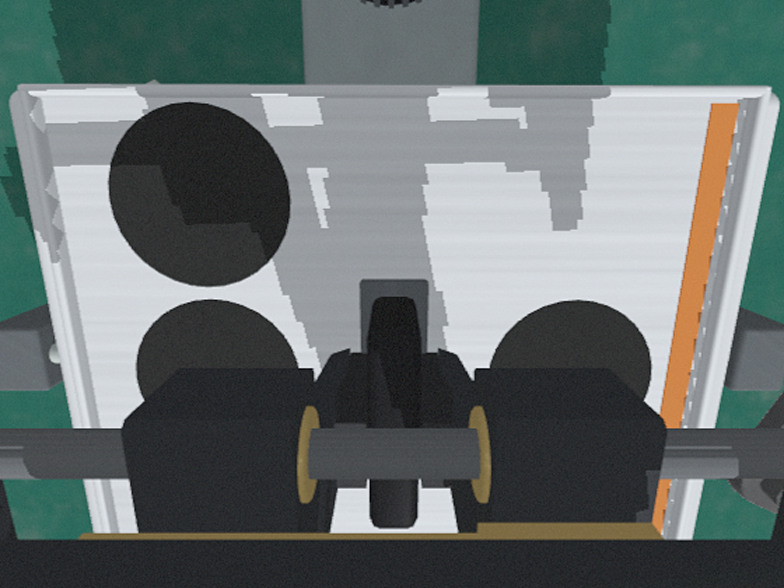

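```bash
python3 -m jog '[{"dp":[0,-1,5],"yaw":0},{"dp":[0,-1,8],"yaw":0},{"dp":[0,-1,11],"yaw":0},{"dp":[0,-1,13],"yaw":0},{"dp":[0,-1,13],"yaw":0}]'
python3 -m jog '[{"dp":[0,0,2],"yaw":0},{"dp":[0,0,4],"yaw":0},{"dp":[0,0,6],"yaw":0},{"dp":[0,0,6],"yaw":0}]'
python3 -m jog '[{"dp":[0,0,2],"yaw":0},{"dp":[0,0,4],"yaw":0},{"dp":[0,0,4],"yaw":0}]'
```

```text
clock: 10.82
position: [577.6, 144.8, 126.8]
eef_rot: [0.002, 0.719, 0.695, 0.002]
force: [0.5, -0.7, 2.6]
width: 0.157
grip_force: 50.5
clock: 11.15
position: [575.9, 144.9, 118.9]
eef_rot: [-0.0, 0.719, 0.695, -0.0]
force: [-3.1, 1.2, -7.8]
width: 0.158
grip_force: 50.8
clock: 11.4
position: [575.7, 144.8, 113.6]
eef_rot: [-0.001, 0.719, 0.695, -0.001]
force: [3.3, 0.8, -16.6]
width: 0.154
grip_force: 49.4
```

```bash
python3 -m jog '[{"dp":[0,0,1],"yaw":0},{"dp":[0,0,1.5],"yaw":0},{"dp":[0,0,1.5],"yaw":0}]'
python3 -m jog '[{"dp":[0,0,0],"yaw":0},{"dp":[0,0,0],"yaw":0},{"dp":[0,0,0],"yaw":0},{"dp":[0,0,0],"yaw":0},{"dp":[0,0,0],"yaw":0},{"dp":[0,0,0],"yaw":0}]' 0
python3 -m jog '[{"dp":[0,0,-40],"yaw":0},{"dp":[0,0,-80],"yaw":0},{"dp":[0,0,-120],"yaw":0},{"dp":[0,0,-120],"yaw":0},{"dp":[0,0,-120],"yaw":0},{"dp":[0,0,-120],"yaw":0}]'
python3 - <<'E'
from h import *
f=grab("wrist"); g=grab("top"); save(f,"w5.png",s=1.4); np.savez("w5.npz",frame=f["frame"],z=f["z_map"],wc=f["wc"],K=f["K"])
np.savez("top5.npz",frame=g["frame"],z=g["z_map"],wc=g["wc"],K=g["K"])
W=cloud(f); T=T_tool(); print(T[:3,3])
m=(cv2.cvtColor(f["frame"],cv2.COLOR_RGB2GRAY)<75).astype(np.uint8)
cs,_=cv2.findContours(m,cv2.RETR_EXTERNAL,cv2.CHAIN_APPROX_NONE)
for c in cs:
    a=cv2.contourArea(c)
    if not 800<a<20000: continue
    P=np.array([plane(f,*p[0],45.3)[:2] for p in c],np.float32); e=cv2.fitEllipse(P); print(np.round(e[0],1),np.round(e[1],1),c.mean((0,1)).round())
w=W[:,:,2]; 
for u,v in [(150,100),(350,100),(450,150),(150,200)]: print((u*1.4,v*1.4),W[v-3:v+4,u-3:u+4].reshape(-1,3).mean(0).round(1))
E
```

```text
clock: 11.65
position: [576.1, 144.7, 112.8]
eef_rot: [-0.0, 0.719, 0.695, -0.0]
force: [2.9, 1.1, -15.3]
width: 0.157
grip_force: 49.8
clock: 12.15
position: [576.5, 144.8, 114.1]
eef_rot: [0.0, 0.719, 0.695, 0.0]
force: [0.6, 1.4, -0.4]
width: 0.584
grip_force: 0.0
clock: 12.65
position: [576.0, 144.7, 232.9]
eef_rot: [-0.0, 0.719, 0.695, -0.0]
force: [0.6, 0.9, -0.4]
width: 0.996
grip_force: 0.0
[575.88513935 144.70057434 232.09878425]
[636.7 142.4] [54.  54.3] [355. 206.]
[516.7 146.6] [54.2 54.2] [209. 206.]
[575.9 143.7] [19.5 97.2] [281. 207.]
[439.  179.3] [38.7 81.7] [105. 170.]
[518.9 206.6] [54.2 54.4] [205. 130.]
[639.8 255.8] [51.2 68.4] [376.  58.]
[769.6 239.2] [ 33.6 126.6] [537.  64.]
[505.7 261.7] [ 57.4 110.1] [169.  48.]
(210.0, 140.0) [479.6 231.1  45.5]
(489.99999999999994, 140.0) [631.1 226.   44.8]
(630.0, 210.0) [nan nan nan]
(210.0, 280.0) [470.2 154.4  48.4]
```

View pics/w5.png

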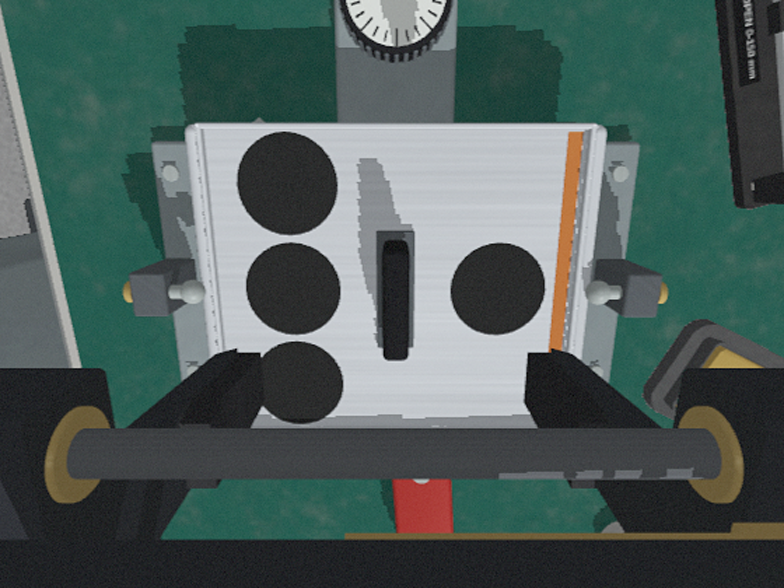

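The plate is home: the noses at (192,291) and (598,291) sit over the lips symmetrically, and the deck reads 45 mm. The gauge comes next.

```bash
python3 -m jog '[{"dp":[40,-1,-5],"yaw":7},{"dp":[80,0,0],"yaw":14},{"dp":[120,1,5],"yaw":21},{"dp":[151,1,13],"yaw":28},{"dp":[151,1,13],"yaw":28},{"dp":[151,1,13],"yaw":28},{"dp":[151,1,13],"yaw":28},{"dp":[151,1,13],"yaw":28}]'
cat > gauge.py <<'E'
from h import *
import sys
f=grab("wrist"); n=sys.argv[1]; np.savez(n+".npz",frame=f["frame"],z=f["z_map"],wc=f["wc"],K=f["K"])
im=f["frame"]; hsv=cv2.cvtColor(im,cv2.COLOR_RGB2HSV).astype(int); H,S,V=hsv[...,0],hsv[...,1],hsv[...,2]
W=cloud(f)
T=T_tool(); print("T",T[:3,3].round(1))
c0=proj(f,(582,296,53)); u,v=c0.round().astype(int); print("proj",u,v)
x0,y0=max(0,u-80),max(0,v-75); cr=im[y0:v+75,x0:u+80]; cv2.imwrite("pics/"+n+".png",cv2.resize(cr,None,fx=3.5,fy=3.5,interpolation=cv2.INTER_CUBIC)[...,::-1]); print("crop origin",x0,y0)
d=(H>=0)&(S<60)&(V>150); M=np.zeros(d.shape,np.uint8); M[max(0,v-60):v+60,max(0,u-60):u+60]=1; m=(d*M).astype(np.uint8)
cs,_=cv2.findContours(m,cv2.RETR_EXTERNAL,cv2.CHAIN_APPROX_NONE); c=max(cs,key=cv2.contourArea)
h=cv2.convexHull(c); P=np.array([plane(f,*p[0],53)[:2] for p in h],np.float32); C,r=cv2.minEnclosingCircle(P); print("face",np.round(C,1),"r",round(r,1))
C=np.array(C)
red=((H<8)|(H>172))&(S>120)&(M>0); v_,u_=np.nonzero(red)
R_=np.array([plane(f,a,b,53)[:2] for a,b in zip(u_,v_)]); q=R_.mean(0)-C; print("red n",len(R_),"r",np.hypot(*q).round(1),"ang dock",np.arctan2(q[1],q[0])+np.radians(2.0))
blk=(V<70)&(M>0); v_,u_=np.nonzero(blk); B=np.array([plane(f,a,b,53)[:2] for a,b in zip(u_,v_)])-C; r=np.hypot(*B.T); k=(r>5)&(r<13); t=np.arctan2(B[k,1],B[k,0])
print("needle-ish",k.sum(),np.angle(np.exp(1j*t).mean())+np.radians(2),abs(np.exp(1j*t).mean()))
print("z at face",np.nanmedian(W[v-10:v+10,u-10:u+10,2]))
E
python3 gauge.py g1
```

```text
clock: 13.42
position: [582.8, 294.5, 220.6]
eef_rot: [0.0, 0.866, 0.5, -0.0]
force: [0.3, 0.6, 0.2]
width: 1.003
grip_force: 0.0
T [582.9 294.4 220.8]
proj 280 211
crop origin 200 136
face [581.9 295.9] r 24.9
red n 98 r 17.5 ang dock 0.006193493269852048
needle-ish 10 0.9427990062958014 0.9994710884186494
z at face 55.175417603212
```

View pics/g1.png

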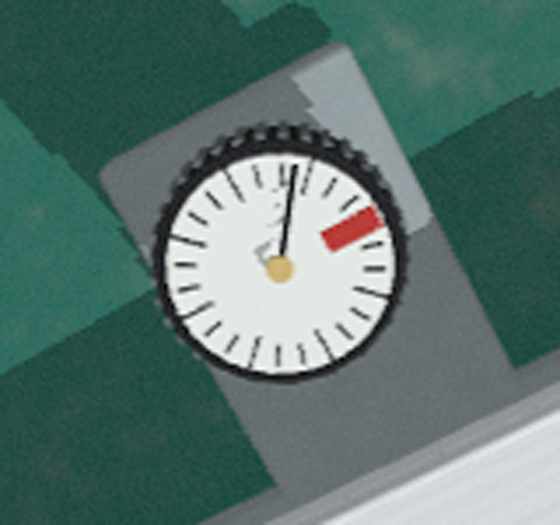

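The needle lies at 0.94 rad and the red mark at 0.01, so the bezel needs about 53.5° counter-clockwise.

```bash
python3 -c "
from h import *
go(582,296,100,60)"; python3 -m jog '[{"dp":[0,0,0],"yaw":0}]'
```

```text
dp [  1.   -1.6 120.8] yaw -0.02 heading 59.98
clock: 13.55
position: [582.9, 294.6, 221.0]
eef_rot: [0.0, 0.866, 0.5, 0.0]
force: [0.4, 0.5, 0.0]
width: 1.0
grip_force: 0.0
```

```bash
python3 -m jog '[{"dp":[1,-1.5,40],"yaw":0},{"dp":[1,-1.5,75],"yaw":0},{"dp":[1,-1.5,100],"yaw":0},{"dp":[1,-1.5,115],"yaw":0},{"dp":[1,-1.5,120.5],"yaw":0},{"dp":[1,-1.5,120.5],"yaw":0},{"dp":[1,-1.5,120.5],"yaw":0}]' 0
python3 -m jog '[{"dp":[0,0,0],"yaw":0},{"dp":[0,0,0],"yaw":0},{"dp":[0,0,0],"yaw":0},{"dp":[0,0,0],"yaw":0},{"dp":[0,0,0],"yaw":0},{"dp":[0,0,0],"yaw":0},{"dp":[0,0,0],"yaw":0}]' 1 15
python3 -m jog '[{"dp":[0,0,0],"yaw":-4},{"dp":[0,0,0],"yaw":-9},{"dp":[0,0,0],"yaw":-14},{"dp":[0,0,0],"yaw":-19},{"dp":[0,0,0],"yaw":-24},{"dp":[0,0,0],"yaw":-29},{"dp":[0,0,0],"yaw":-34},{"dp":[0,0,0],"yaw":-39},{"dp":[0,0,0],"yaw":-44},{"dp":[0,0,0],"yaw":-49},{"dp":[0,0,0],"yaw":-52},{"dp":[0,0,0],"yaw":-53.5},{"dp":[0,0,0],"yaw":-53.5},{"dp":[0,0,0],"yaw":-53.5},{"dp":[0,0,0],"yaw":-53.5}]'
python3 -m jog '[{"dp":[0,0,0],"yaw":0},{"dp":[0,0,0],"yaw":0},{"dp":[0,0,0],"yaw":0},{"dp":[0,0,0],"yaw":0},{"dp":[0,0,0],"yaw":0},{"dp":[0,0,0],"yaw":0}]' 0
python3 -m jog '[{"dp":[0,0,-35],"yaw":0},{"dp":[0,0,-75],"yaw":0},{"dp":[0,0,-115],"yaw":0},{"dp":[0,0,-120],"yaw":0},{"dp":[0,0,-120],"yaw":0},{"dp":[0,0,-120],"yaw":0},{"dp":[0,0,-120],"yaw":0}]'
python3 gauge.py g2
```

```text
clock: 14.13
position: [582.3, 297.1, 101.4]
eef_rot: [0.0, 0.866, 0.5, 0.001]
force: [0.9, 0.1, -0.4]
width: 0.998
grip_force: 0.0
clock: 14.72
position: [582.6, 296.8, 100.7]
eef_rot: [0.001, 0.866, 0.5, 0.001]
force: [3.9, -2.1, 0.7]
width: 0.633
grip_force: 15.0
clock: 15.97
position: [581.4, 297.0, 100.6]
eef_rot: [-0.0, 0.548, 0.836, -0.001]
force: [-4.1, -3.3, 5.0]
width: 0.631
grip_force: 15.0
clock: 16.47
position: [581.8, 297.3, 100.2]
eef_rot: [-0.0, 0.548, 0.836, 0.0]
force: [-0.1, 0.4, 0.4]
width: 0.998
grip_force: 0.0
clock: 17.05
position: [581.3, 297.1, 218.2]
eef_rot: [-0.001, 0.548, 0.836, -0.001]
force: [0.3, 0.0, -0.4]
width: 1.0
grip_force: 0.0
T [581.3 297.1 218.2]
proj 281 215
crop origin 201 140
face [582.4 295.8] r 24.9
red n 78 r 17.8 ang dock 0.9455254466716919
needle-ish 15 0.9040958029742036 0.9992425654375369
z at face 55.24816365326885
```

View pics/g2.png

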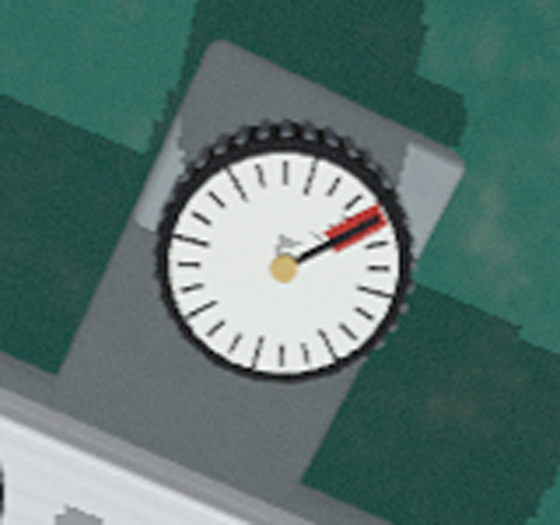

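The needle lies in the middle of the red mark. Next I survey the pots.

```bash
cat > pots.py <<'E'
from h import *
import sys
for n in sys.argv[1:]:
    f=grab(n); W=cloud(f); hsv=cv2.cvtColor(f["frame"],cv2.COLOR_RGB2HSV).astype(int); H,S,V=hsv[...,0],hsv[...,1],hsv[...,2]
    m=((S<45)&(V>110)&(W[...,2]>33)&(W[...,2]<44)).astype(np.uint8)
    cs,_=cv2.findContours(m,cv2.RETR_EXTERNAL,cv2.CHAIN_APPROX_NONE)
    for c in cs:
        a=cv2.contourArea(c)
        if a<40: continue
        P=np.array([plane(f,*p[0],39)[:2] for p in c],np.float32); C,r=cv2.minEnclosingCircle(P); e=cv2.fitEllipse(P)
        print(n,np.round(C,1),"r",round(r,1),"ell",np.round(e[0],1),np.round(e[1],1),"px",c.mean((0,1)).round())
go(526,411,230,90)
E
python3 pots.py top scene wrist
```

```text
top [ 427.9 -422.3] r 23.5 ell [ 428.5 -422.1] [40.2 45.1] px [393. 254.]
top [ 910.5 -493.6] r 37.1 ell [ 907.9 -502.9] [38.4 66.4] px [412. 123.]
scene [400.1 345.7] r 24.8 ell [400.3 346. ] [46.4 47.6] px [236. 329.]
scene [552.8 382.7] r 25.5 ell [553.1 381.6] [45.8 47.6] px [183. 310.]
scene [966.8 392.9] r 58.1 ell [967.1 395.1] [ 16.  106.8] px [ 86. 250.]
scene [971.8 271.9] r 59.7 ell [971.6 270.4] [ 17.4 113.8] px [118. 228.]
wrist [559.1 235.1] r 93.6 ell [555.2 236.6] [  7.3 156.3] px [221. 260.]
wrist [719.5 443. ] r 27.9 ell [745.3 455.7] [ 69.1 104. ] px [512. 105.]
wrist [555.1 381.6] r 23.5 ell [555.1 381.5] [46.2 46.5] px [294.  91.]
wrist [404.6 346.2] r 24.0 ell [404.6 346.2] [46.6 47.1] px [81. 50.]
dp [126.5  -5.6 -10.9] yaw 23.51 heading 113.51
```

```bash
python3 -c "
from h import *
go(555,381.5,72,90)"
```

```text
dp [ 87.9   9.5 147. ] yaw 23.51 heading 113.51
```

```bash
python3 -m jog '[{"dp":[30,3,0],"yaw":7},{"dp":[65,7,0],"yaw":14},{"dp":[88,9.5,10],"yaw":21},{"dp":[88,9.5,45],"yaw":23.5},{"dp":[88,9.5,80],"yaw":23.5},{"dp":[88,9.5,110],"yaw":23.5},{"dp":[88,9.5,135],"yaw":23.5},{"dp":[88,9.5,147],"yaw":23.5},{"dp":[88,9.5,147],"yaw":23.5},{"dp":[88,9.5,147],"yaw":23.5}]' 0
python3 -m jog '[{"dp":[0,0,0],"yaw":0},{"dp":[0,0,0],"yaw":0},{"dp":[0,0,0],"yaw":0},{"dp":[0,0,0],"yaw":0},{"dp":[0,0,0],"yaw":0},{"dp":[0,0,0],"yaw":0},{"dp":[0,0,0],"yaw":0},{"dp":[0,0,0],"yaw":0}]' 1 15
python3 -m jog '[{"dp":[0,0,-30],"yaw":0},{"dp":[0,0,-65],"yaw":0},{"dp":[0,0,-100],"yaw":0},{"dp":[0,0,-120],"yaw":0},{"dp":[0,0,-120],"yaw":0},{"dp":[0,0,-120],"yaw":0}]'
python3 - <<'E'
from h import *
c,s=np.cos(np.radians(-2)),np.sin(np.radians(-2)); Rm=np.array([[c,-s],[s,c]]); o=np.array([576.7,144.3])
for i,p in enumerate([(-60,60),(-60,0),(-60,-60),(60,0)]): print(i,(o+Rm@p).round(1))
go(*(o+Rm@[-60,60]),192,88)
E
```

```text
clock: 18.08
position: [555.6, 381.9, 73.7]
eef_rot: [0.0, 0.707, 0.707, 0.0]
force: [0.4, -0.0, 0.2]
width: 1.002
grip_force: 0.0
clock: 18.75
position: [555.4, 381.8, 73.4]
eef_rot: [0.0, 0.707, 0.707, 0.0]
force: [-1.0, -0.2, 2.4]
width: 0.539
grip_force: 15.0
clock: 19.25
position: [555.4, 381.8, 193.3]
eef_rot: [0.0, 0.707, 0.707, 0.0]
force: [0.6, 0.2, -1.9]
width: 0.541
grip_force: 15.0
0 [518.8 206.4]
1 [516.7 146.4]
2 [514.6  86.4]
3 [636.7 142.2]
dp [-175.4  -36.6    1.2] yaw 2.01 heading 90.01
```

```bash
python3 -m jog '[{"dp":[-35,-7,0],"yaw":0},{"dp":[-75,-15,0],"yaw":2},{"dp":[-115,-24,0],"yaw":2},{"dp":[-150,-32,0],"yaw":2},{"dp":[-172,-36,0],"yaw":2},{"dp":[-175.5,-36.5,0],"yaw":2},{"dp":[-175.5,-36.5,0],"yaw":2},{"dp":[-175.5,-36.5,25],"yaw":2},{"dp":[-175.5,-36.5,50],"yaw":2},{"dp":[-175.5,-36.5,65],"yaw":2},{"dp":[-175.5,-36.5,71],"yaw":2},{"dp":[-175.5,-36.5,73.5],"yaw":2},{"dp":[-175.5,-36.5,74.5],"yaw":2},{"dp":[-175.5,-36.5,74.5],"yaw":2}]'
python3 -m jog '[{"dp":[0,0,0],"yaw":0},{"dp":[0,0,0],"yaw":0},{"dp":[0,0,0],"yaw":0},{"dp":[0,0,0],"yaw":0},{"dp":[0,0,0],"yaw":0}]' 0
python3 -m jog '[{"dp":[0,0,-35],"yaw":0},{"dp":[0,0,-75],"yaw":0},{"dp":[0,0,-100],"yaw":0},{"dp":[0,0,-100],"yaw":0}]'
python3 pots.py wrist scene; python3 -c "
from h import *
go(404,346,72,90)"
```

```text
clock: 20.42
position: [519.2, 206.7, 119.2]
eef_rot: [0.0, 0.719, 0.695, 0.0]
force: [0.2, 0.7, -0.5]
width: 0.539
grip_force: 15.0
clock: 20.83
position: [519.0, 206.2, 119.0]
eef_rot: [0.0, 0.719, 0.695, 0.0]
force: [0.3, -0.6, 0.4]
width: 0.895
grip_force: 0.0
clock: 21.17
position: [520.5, 206.6, 224.3]
eef_rot: [0.003, 0.719, 0.695, 0.004]
force: [-0.8, -0.1, 0.5]
width: 1.0
grip_force: 0.0
wrist [403.9 344.2] r 23.9 ell [403.8 342.3] [41.2 48.3] px [107.  27.]
scene [399.9 345.9] r 24.8 ell [400.4 346.1] [46.4 47.7] px [236. 329.]
scene [811.3 448.1] r 20.9 ell [812.9 448.9] [29.6 37. ] px [101. 283.]
scene [966.8 392.9] r 58.1 ell [967.2 394.1] [ 12.1 116.8] px [ 86. 250.]
scene [973.8 270.5] r 58.0 ell [973.2 266.8] [ 13.3 112.3] px [118. 228.]
dp [ 2.049e+02 -1.000e-01 -1.070e+01] yaw -1.99 heading 88.01
dp [ 135.6 -120.   147.1] yaw -1.99 heading 88.01
```

```bash
python3 -m jog '[{"dp":[35,-30,0],"yaw":-2},{"dp":[70,-60,0],"yaw":-2},{"dp":[100,-90,0],"yaw":-2},{"dp":[130,-115,10],"yaw":-2},{"dp":[135.5,-121,45],"yaw":-2},{"dp":[135.5,-121,80],"yaw":-2},{"dp":[135.5,-121,110],"yaw":-2},{"dp":[135.5,-121,135],"yaw":-2},{"dp":[135.5,-121,146],"yaw":-2},{"dp":[135.5,-121,146],"yaw":-2},{"dp":[135.5,-121,146],"yaw":-2}]' 0
python3 -m jog '[{"dp":[0,0,0],"yaw":0},{"dp":[0,0,0],"yaw":0},{"dp":[0,0,0],"yaw":0},{"dp":[0,0,0],"yaw":0},{"dp":[0,0,0],"yaw":0},{"dp":[0,0,0],"yaw":0},{"dp":[0,0,0],"yaw":0},{"dp":[0,0,0],"yaw":0}]' 1 15
python3 -m jog '[{"dp":[0,0,-30],"yaw":0},{"dp":[0,0,-65],"yaw":0},{"dp":[0,0,-100],"yaw":0},{"dp":[0,0,-120],"yaw":0},{"dp":[0,0,-120],"yaw":0},{"dp":[0,0,-120],"yaw":0}]'
python3 -c "
from h import *
go(636.7,142.2,192,0)
go(514.6,86.4,192,88)"
```

```text
clock: 22.18
position: [402.7, 345.8, 72.7]
eef_rot: [-0.0, 0.707, 0.707, -0.0]
force: [0.0, -0.4, 0.2]
width: 1.0
grip_force: 0.0
clock: 22.85
position: [402.7, 345.9, 72.9]
eef_rot: [0.0, 0.707, 0.707, 0.0]
force: [-1.5, -0.4, 3.6]
width: 0.539
grip_force: 15.0
clock: 23.35
position: [402.7, 345.9, 192.9]
eef_rot: [0.0, 0.707, 0.707, 0.001]
force: [0.6, 0.0, -2.1]
width: 0.538
grip_force: 15.0
dp [-203.7  233.9    1. ] yaw 90.01 heading 90.01
dp [-259.5  111.8    0.9] yaw 2.01 heading 90.01
```

```bash
python3 -m jog '[{"dp":[-35,15,0],"yaw":2},{"dp":[-70,30,0],"yaw":2},{"dp":[-105,45,0],"yaw":2},{"dp":[-140,60,0],"yaw":2},{"dp":[-175,75,0],"yaw":2},{"dp":[-210,91,0],"yaw":2},{"dp":[-245,106,0],"yaw":2},{"dp":[-259.5,112,0],"yaw":2},{"dp":[-259.5,112,0],"yaw":2},{"dp":[-259.5,112,0],"yaw":2},{"dp":[-259.5,112,25],"yaw":2},{"dp":[-259.5,112,50],"yaw":2},{"dp":[-259.5,112,65],"yaw":2},{"dp":[-259.5,112,71],"yaw":2},{"dp":[-259.5,112,73.5],"yaw":2},{"dp":[-259.5,112,74.5],"yaw":2},{"dp":[-259.5,112,74.5],"yaw":2}]'
python3 -m jog '[{"dp":[0,0,0],"yaw":0},{"dp":[0,0,0],"yaw":0},{"dp":[0,0,0],"yaw":0},{"dp":[0,0,0],"yaw":0},{"dp":[0,0,0],"yaw":0}]' 0
python3 -m jog '[{"dp":[0,0,-35],"yaw":0},{"dp":[0,0,-75],"yaw":0},{"dp":[0,0,-100],"yaw":0},{"dp":[0,0,-100],"yaw":0}]'
python3 pots.py top scene; python3 -c "
from h import *
go(428.5,-422.5,220,45)"
```

```text
clock: 24.77
position: [514.9, 86.9, 118.8]
eef_rot: [0.0, 0.719, 0.695, 0.0]
force: [-0.6, -0.3, -1.5]
width: 0.538
grip_force: 15.0
clock: 25.18
position: [514.8, 86.4, 118.5]
eef_rot: [0.0, 0.719, 0.695, 0.0]
force: [-0.1, 0.2, 0.4]
width: 0.894
grip_force: 0.0
clock: 25.52
position: [516.4, 86.4, 223.5]
eef_rot: [0.003, 0.719, 0.695, 0.003]
force: [0.7, 0.2, -0.5]
width: 1.0
grip_force: 0.0
top [ 428.2 -422. ] r 23.3 ell [ 428.8 -422.1] [42.7 43.6] px [393. 254.]
top [ 927.8 -491.2] r 54.4 ell [ 921.2 -505.3] [ 39.5 109.6] px [412. 120.]
scene [966.8 392.9] r 58.1 ell [967.6 397.4] [ 11.8 120. ] px [ 86. 250.]
scene [976.  268.7] r 60.0 ell [972.5 268.8] [ 14.1 114.6] px [118. 228.]
dp [ 3.248e+02 -1.000e-01 -1.130e+01] yaw -1.99 heading 88.01
dp [-511.6  -68.6   -1.4] yaw 43.01 heading 88.01
```

```bash
python3 -m jog '[{"dp":[-38,-5,0],"yaw":-4},{"dp":[-76,-10,0],"yaw":-8},{"dp":[-114,-15,0],"yaw":-12},{"dp":[-152,-20,0],"yaw":-16},{"dp":[-190,-25,0],"yaw":-20},{"dp":[-228,-31,0],"yaw":-24},{"dp":[-266,-36,0],"yaw":-28},{"dp":[-304,-41,0],"yaw":-32},{"dp":[-342,-46,0],"yaw":-36},{"dp":[-380,-51,0],"yaw":-40},{"dp":[-418,-56,0],"yaw":-42},{"dp":[-456,-61,0],"yaw":-42},{"dp":[-494,-66,0],"yaw":-42},{"dp":[-511.5,-68.5,0],"yaw":-42},{"dp":[-511.5,-68.5,0],"yaw":-42},{"dp":[-511.5,-68.5,0],"yaw":-42},{"dp":[-511.5,-68.5,0],"yaw":-42}]'
python3 - <<'E'
from h import *
f=grab("top"); g=grab("wrist"); cv2.imwrite("pics/chk.png",np.hstack([cv2.resize(f["frame"][130:300,110:420],(480,263)),cv2.resize(g["frame"],(320,240))[:240].copy() if 0 else cv2.copyMakeBorder(cv2.resize(g["frame"],(320,240)),0,23,0,0,0)])[...,::-1])
E
python3 pots.py wrist; python3 -c "
from h import *
go(428.5,-422.5,73,130)"
```

```text
clock: 27.03
position: [428.7, -421.3, 217.1]
eef_rot: [-0.001, 0.422, 0.906, 0.001]
force: [-0.2, 0.2, -0.2]
width: 1.0
grip_force: 0.0
wrist [ 428.5 -419.6] r 23.7 ell [ 428.5 -419.7] [45.9 46.7] px [280. 206.]
dp [574.2 610.2 -11.5] yaw 40.09 heading 130.09
dp [ -0.7  -1.2 145.1] yaw 0.09 heading 130.09
```

View pics/chk.png

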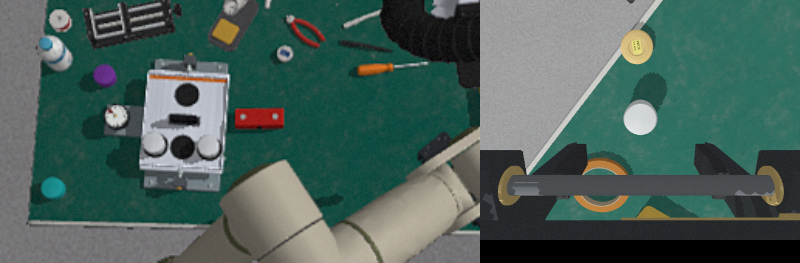

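The two pots stand on pads 0 and 2. The third is under the gripper, and no fourth is in view. Grasping it.

```bash
python3 -m jog '[{"dp":[0.5,0,40],"yaw":0},{"dp":[0.5,0,80],"yaw":0},{"dp":[0.5,0,110],"yaw":0},{"dp":[0.5,0,135],"yaw":0},{"dp":[0.5,0,145],"yaw":0},{"dp":[0.5,0,145],"yaw":0},{"dp":[0.5,0,145],"yaw":0}]' 0
python3 -m jog '[{"dp":[0,0,0],"yaw":0},{"dp":[0,0,0],"yaw":0},{"dp":[0,0,0],"yaw":0},{"dp":[0,0,0],"yaw":0},{"dp":[0,0,0],"yaw":0},{"dp":[0,0,0],"yaw":0},{"dp":[0,0,0],"yaw":0},{"dp":[0,0,0],"yaw":0}]' 1 15
python3 -m jog '[{"dp":[0,0,-30],"yaw":0},{"dp":[0,0,-65],"yaw":0},{"dp":[0,0,-100],"yaw":0},{"dp":[0,0,-120],"yaw":0},{"dp":[0,0,-120],"yaw":0},{"dp":[0,0,-120],"yaw":0}]'
python3 -c "
from h import *
go(636.7,142.2,192,178)"
```

```text
clock: 27.77
position: [428.7, -422.1, 74.2]
eef_rot: [0.0, 0.422, 0.906, -0.0]
force: [-0.2, -0.1, 1.1]
width: 1.003
grip_force: 0.0
clock: 28.43
position: [428.2, -422.1, 73.4]
eef_rot: [0.0, 0.423, 0.906, -0.0]
force: [0.4, 0.1, 2.2]
width: 0.539
grip_force: 15.0
clock: 28.93
position: [428.2, -422.1, 193.4]
eef_rot: [0.0, 0.423, 0.906, -0.0]
force: [-0.5, -0.1, -1.6]
width: 0.54
grip_force: 15.0
dp [298.1 522.5   1.1] yaw -47.99 heading 130.01
```

```bash
python3 -m jog '[{"dp":[18,30,0],"yaw":-3},{"dp":[36,63,0],"yaw":-6},{"dp":[55,96,0],"yaw":-9},{"dp":[74,130,0],"yaw":-12},{"dp":[93,163,0],"yaw":-15},{"dp":[112,196,0],"yaw":-18},{"dp":[131,230,0],"yaw":-21},{"dp":[150,263,0],"yaw":-24},{"dp":[169,296,0],"yaw":-27},{"dp":[188,330,0],"yaw":-31},{"dp":[207,363,0],"yaw":-35},{"dp":[226,396,0],"yaw":-39},{"dp":[245,430,0],"yaw":-43},{"dp":[264,463,0],"yaw":-46},{"dp":[283,496,0],"yaw":-48},{"dp":[297.5,523,0],"yaw":-48},{"dp":[297.5,523,0],"yaw":-48},{"dp":[297.5,523,0],"yaw":-48},{"dp":[297.5,523,0],"yaw":-48},{"dp":[297.5,523,0],"yaw":-48}]'
python3 -c "
from h import *
go(637.5,142.2,119,178)"
```

```text
clock: 30.6
position: [637.2, 140.9, 192.3]
eef_rot: [-0.001, 0.018, 1.0, -0.0]
force: [0.4, 0.3, -0.6]
width: 0.537
grip_force: 15.0
dp [-0.4  1.4 73.3] yaw -0.07 heading 177.93
```

```bash
python3 -m jog '[{"dp":[0,0.5,25],"yaw":0},{"dp":[0,0.5,50],"yaw":0},{"dp":[0,0.5,65],"yaw":0},{"dp":[0,0.5,71],"yaw":0},{"dp":[0,0.5,73.5],"yaw":0},{"dp":[0,0.5,74.5],"yaw":0},{"dp":[0,0.5,74.5],"yaw":0}]'
python3 -m jog '[{"dp":[0,0,0],"yaw":0},{"dp":[0,0,0],"yaw":0},{"dp":[0,0,0],"yaw":0},{"dp":[0,0,0],"yaw":0},{"dp":[0,0,0],"yaw":0}]' 0
python3 -m jog '[{"dp":[0,0,-35],"yaw":0},{"dp":[0,0,-75],"yaw":0},{"dp":[0,0,-115],"yaw":0},{"dp":[40,0,-115],"yaw":0},{"dp":[80,0,-115],"yaw":0},{"dp":[110,0,-115],"yaw":0},{"dp":[110,0,-115],"yaw":0},{"dp":[110,0,-115],"yaw":0},{"dp":[110,0,-115],"yaw":0}]'
python3 - <<'E'
from h import *
f=grab("wrist"); save(f,"fin.png",s=1.4); W=cloud(f); hsv=cv2.cvtColor(f["frame"],cv2.COLOR_RGB2HSV).astype(int); H,S,V=hsv[...,0],hsv[...,1],hsv[...,2]
m=((S<45)&(V>110)&(W[...,2]>77)&(W[...,2]<92)).astype(np.uint8)
for c in cv2.findContours(m,cv2.RETR_EXTERNAL,cv2.CHAIN_APPROX_NONE)[0]:
    if cv2.contourArea(c)<150: continue
    P=np.array([plane(f,*p[0],84.3)[:2] for p in c],np.float32); C,r=cv2.minEnclosingCircle(P); print(np.round(C,1),round(r,1))
print(T_tool()[:3,3])
E
```

```text
clock: 31.18
position: [637.9, 142.2, 119.7]
eef_rot: [0.001, 0.018, 1.0, 0.0]
force: [-0.4, -0.3, -0.8]
width: 0.541
grip_force: 15.0
clock: 31.6
position: [637.6, 142.6, 119.0]
eef_rot: [0.0, 0.017, 1.0, 0.0]
force: [-0.3, 0.1, -0.2]
width: 0.893
grip_force: 0.0
clock: 32.35
position: [528.4, 146.3, 234.2]
eef_rot: [0.001, 0.017, 1.0, 0.0]
force: [-0.7, -0.2, 0.5]
width: 1.003
grip_force: 0.0
[635.6 143.9] 23.4
[518.1 205.6] 23.7
[514.   88.8] 23.8
[528.60687444 146.26711079 233.9646804 ]
```

View pics/fin.png

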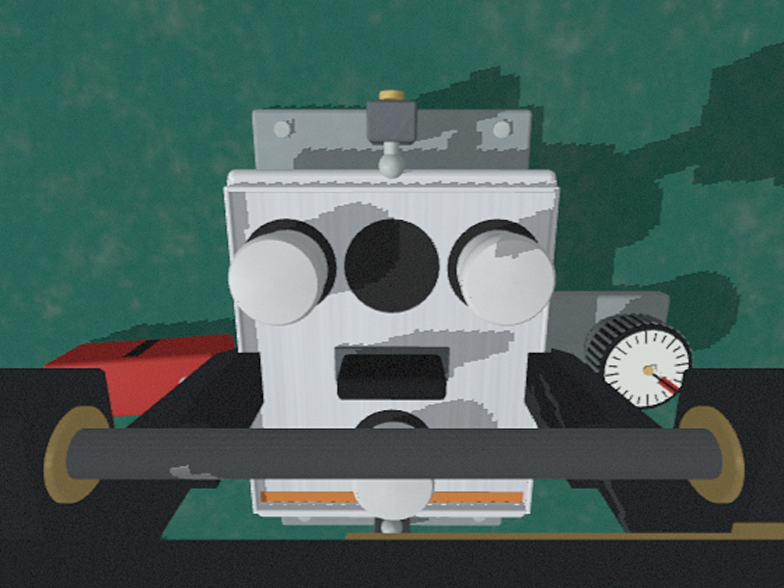

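The pots stand within 3 mm of pads 0, 2 and 3, and the gauge is on its red mark. One last look for a fourth pot.

Run:
```python
from h import *
f=grab("top"); g=grab("scene"); cv2.imwrite("pics/last.png",np.hstack([cv2.resize(f["frame"][40:300],(400,186)),cv2.resize(g["frame"],(400,300))[57:243]])[...,::-1]) if 0 else cv2.imwrite("pics/last.png",np.vstack([cv2.resize(f["frame"][40:300,100:],(600,339)),cv2.resize(g["frame"][100:320,60:500],(600,260))])[...,::-1])
```

```text
(no output)
```

View pics/last.png

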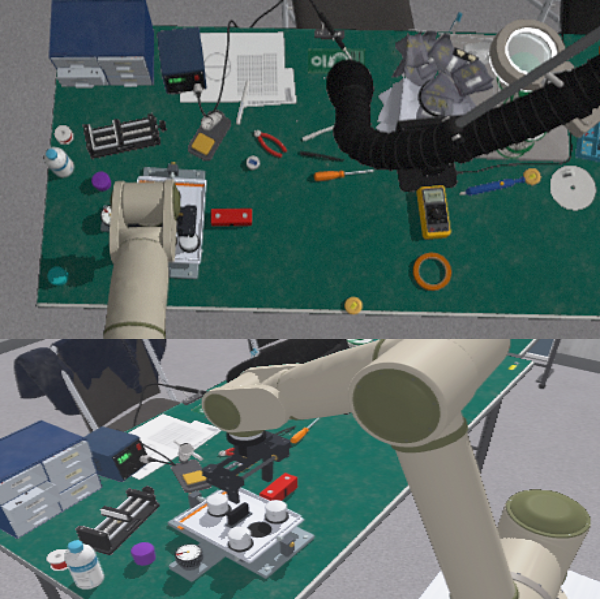

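There is no fourth pot on the table. The block, the gauge and the bystanders are as they should be, so I hand in.

```bash
python3 -c "
from bench import *
print(finish_job())"
```

```text
the job is handed in; nothing more can be done
None
```

I handed the job in; no verdict came back. The block stands clear of the dock, the plate is home, the gauge is at zero (within about 0.04 rad), and all three pots found stand on pads 0, 2 and 3, within about 3 mm of centre.

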